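Lock the telescopic pole, release it and hold it out at its second stop

ROBOT

A 7-joint arm with a two-finger parallel gripper is mounted at the origin on the work surface. World frame = base frame: x ahead of the robot, y to its left, z up, the work surface at z = 0. Lengths are in m, angles in rad, forces in N, time in s.
With the tool pointing down it reaches from about 0.35 to 0.9 m from the base axis. Payload 19.9 kg.
Tool frame: the origin (TCP) lies midway between the tips of the shut fingers; the grasp point (between the pads) lies 19 mm behind it; z points along the fingers, y is the direction in which the jaws open and shut (so a half turn about z gives the same grasp; the last joint's range is limited). The gripper opens to 94 mm and grips with 3 to 60 N. Pads are 16 mm wide; open, the fingers measure 119 mm over their backs; the gripper's body (75 mm by 177 mm) begins 78 mm behind the grasp point.
Start: joints at [1.081, 0.417, -0.01, 1.614, 0.005, 1.111, -0.053], TCP at [0.271, -0.563, 0.205] pointing down, gripper open.
Joint ranges: [-2.81, 2.81], [-0.39, 2.02], [-1.27, 1.25], [0.06, 2.57], [-1.19, 4.33], [0.19, 2], [-2.82, 2.82]. Speed limits (rad/s): [1.89, 1.89, 2.39, 2.39, 3.01, 3.01, 3.01].

INTERFACE

Orientations are given as a unit quaternion [w, x, y, z].
In Python, from workcell import arm gives the robot as it stands.
- The arm moves only by the tool drive_tool, never from a script. Its argument "series" is a list of rows, each an object of numbers: "x", "y", "z": the shift along the tool's x, y, z in m; "ax", "ay", "az": the turn, a rotation vector about the tool's x, y, z in rad; "jaw": the finger opening in m, from 0 to 0.094. In form: [{"x": .., "y": .., "z": .., "ax": .., "ay": .., "az": .., "jaw": ..}, ...]. A call has 1 to 12 rows; each row shifts and turns the commanded pose from where the row before left it, along the tool's axes as they then stand; what a row does not reach is not made up. A row lasts 1/8 s, in which the tool goes at most 62.5 mm and 10.7 degrees, less where a joint would pass 70% of its speed; a pose out of reach is approached as far as the arm can. A call with a gripper value outside its range is refused whole. The fingers move at their own pace and stop on an object; "newtons" is the grip in N (left out, the last holds). Time passes only in rows, so rows that do not move let the fingers close. It gives the time, the measured TCP pose, the force and the opening at its end, in the units of the state.
- arm.get_obs(): the state, without advancing time (a new reading comes with each control period).
- arm.capture(name): name is "side" or "top" or "wrist"; returns a dict with "color" (384x512x3 uint8, blue, green, red), "range_z" (384x512 float32, m along the optical axis (not along the pixel's ray), 0 where there is no reading), "vfov" (degrees; the focal length in pixels is half the picture's height over the tangent of half this angle, whatever the lens; pixels are square), "cx", "cy" (the principal point, pixels), "k1" (the pictures are not rectified: a ray, as slopes to the right and down, at radius r is drawn at 1 + k1 r^2 times it, then the intrinsics apply), "extrinsics" (4x4, takes a point from camera to world coordinates). Camera axes: x right, y down, z forward; pixel columns grow to the right and rows downward; lengths in m; the calibration is good to about 2 mm. A picture is of the moment at which its call begins.
- arm.job_done(): hands the job in, once; it reports no verdict.
The state is a dict: "time_s": time; "joint_positions": joint angles; "joint_velocities": joint speeds; "joint_torque": joint torques, N m; "ee_pos": TCP position; "eef_rot": TCP orientation; "wrist_force": force on the tool from outside, world axes, zero at the start; "ft_torque": the same for the moment, N m; "opening": opening from 0.0 (shut) to 1.0 (fully open).
Only numpy, scipy, OpenCV 4.12 (cv2) and the standard library are available. Lean on these libraries where they do the work, as an engineer would, in place of code of your own. Each camera call takes 0.05 s, during which the arm holds its last target. There are 200 camera calls.

TASK

Draw out the telescopic shelf-dusting pole that lies in the bench cradle: first fold the red cam lever fully over the pole to lock it, then press the orange release button fully down (it stays down), then take the black grip and pull it straight out, past the first stop, all the way to the second. Finish while still holding the grip fully pulled out, as its springs draw it in if you let go; leave everything else on the bench where it is.

Things in the scene. Friction and masses are not known exactly. Their poses are not given: they have to be found in the camera images.
- cradle: Grey fixed bench cradle (base plate 100 x 250 x 16 mm) holding a yellow telescopic pole level, axis 80 mm above the bench. Origin on the bench under the pole's axis; the pole lies along the cradle's y and is pulled out towards +y. In its frame (mm): lever hinge (34, -65, 102), button top (0, 66, 111), grip centre (0, 130, 80) while collapsed. Only the lever stands higher than 112 mm.
- lever_hinge (a point): Hinge of the red cam lever, on the cradle; its axis is parallel to the pole (cradle's y).
- lever_tip (a point): Centre of the round end (18 mm thick, 24 mm wide along the pole) of the red cam lever, 90 mm from the hinge. The lever's arm is a flat bar 8 mm thick and 18 mm wide.
- cam_lever (a joint): Cam lever angle. 0 = open: it stands up, leaning 0.35 rad away from the pole to the cradle's +x. It grows as the lever is folded over the pole to the cradle's -x; 1.7 = end stop, fully closed: it lies across above the pole, 0.22 rad short of level. Needs about 2 N at its end and stays where it is left. Closed, it locks the outer tube.
- pole (a joint): How far (m) the outer tube has slipped in the cradle towards +y, 0 to 0.05. With the lever open it slips under a pull of about 5 N; with the lever closed it moves no more than 3 mm.
- button_top (a point): Centre of the top face of the round orange release button, 24 mm in diameter, standing 12 mm above a black block 36 mm wide and 40 mm long on the outer tube (30 mm in diameter); pressed straight down.
- release_button (a joint): Travel of the button (m), 0 = up, 0.008 = fully down, flush but for 4 mm. Needs about 4 N and stays down once pressed; there is no spring. While it is up, the pole is latched collapsed.
- grip_center (a point): Centre of the black pull grip at the end of the pole: a cylinder 25 mm in diameter and 46 mm long along the pole (free length to be gripped: 23 mm either side of this point), with a blue flange 40 mm in diameter at its outer (+y) end and a 12 mm brass stud beyond. Its axis is level, 80 mm above the bench.
- pull_grip: The black pull grip as a body; origin at its centre, axes as the cradle's.
- tip_section (a joint): How far (m) the thin inner section is out of the middle one, 0 to 0.06. It comes out first, against about 3 to 4 N; its end at 0.06 is the first stop.
- mid_section (a joint): How far (m) the middle section is out of the outer tube, 0 to 0.06. It comes out after the first stop, against about 8 to 10 N; its end at 0.06 (grip 120 mm from its collapsed place) is the second stop. Springs pull both sections in again when the grip is let go.
- white_tub: Closed white tub with a blue band, 110 mm in diameter, 120 mm high; bystander. Origin at the centre of its underside.
- black_tub: Closed black tub with a yellow band, 110 mm in diameter, 100 mm high; bystander. Origin at the centre of its underside.
- carton: Closed cardboard carton 110 x 150 x 80 mm high; bystander. Origin at the centre of its underside.
- tape_roll: Clear roll of tape lying flat, 90 mm across, 48 mm high; bystander. Origin at the centre of its underside.
- mug: Blue mug, 80 mm across, 95 mm high, handle at its +y; bystander. Origin at the centre of its underside.
- screwdriver: Screwdriver lying on the bench, about 200 mm long; bystander.

How it is judged:
On the way, in this order (a step that is already met when the one before it is completed fails the run):
1. the cam lever is folded over and locks the pole (value of joint cam_lever above 1.58 rad), for 0.2 s.
2. the release button is pressed down (value of joint release_button above 0.0062 m), for 0.1 s.
3. the pole is pulled out to the second stop (value of joint each of tip_section, mid_section above 0.054 m), for 0.2 s.
At the end, for the whole second after the job is handed in: Both sections are out to within 6 mm of their ends (the second stop) and still, held there by the fingers on the grip (over 3 N); the cam lever is closed (over 1.58 of 1.7 rad), the button down (over 6.2 of 8 mm), the outer tube has slipped less than 6 mm in the cradle (all of step 3 and value of joint cam_lever above 1.58 rad and value of joint release_button above 0.0062 m and value of joint pole below 0.006 m and contact force between the fingers and pull_grip above 3 N and linear speed of pull_grip below 0.02 m/s); the arm keeps its last pose, push and grip.
It fails at once if a bystander is shifted by more than 30 mm (distance of any of white_tub, black_tub, carton, tape_roll, mug, screwdriver from where it was at the start of the episode above 0.03 m).
It also fails if it takes over 58 s, if anything falls off the work surface, if the arm or the gripper's body presses on something with over 40 N, if the wrist force passes 120 N, or if a joint passes its speed limit or range.

## Working session

There is one attempt and no reset: what is moved stays moved. The work goes in short steps, Python scripts to look and compute and a tool call to move; the robot and the scene stay as the last step left them, time stands still between calls to the robot, and variables do not carry over. Pictures are saved under pics/ and viewed, about 8 in all and at most 12, crops included, and the job is handed in when it is done.

Besides the shell and the picture viewer there is one more tool, called after "Call:" as a command line: name --argument value ..., lists and objects as JSON in quotes. drive_tool: Moves the arm, as the interface text tells. Its arguments: {"type":"object","properties":{"series":{"type":"array"},"newtons":{"type":"number"}},"required":["series"]}

```bash
mkdir -p pics; ls; cat > h.py <<'E'
import numpy as np, cv2
from workcell import arm
def cloud(c):
    d=c["range_z"]; h,w=d.shape; f=h/2/np.tan(np.radians(c["vfov"])/2)
    K=np.array([[f,0,c["cx"]],[0,f,c["cy"]],[0,0,1.]])
    uv=np.stack(np.meshgrid(np.arange(w),np.arange(h)),-1).reshape(-1,1,2).astype(np.float64)
    n=cv2.undistortPoints(uv,K,np.array([c["k1"],0,0,0.])).reshape(h,w,2)
    P=np.concatenate([n*d[...,None],d[...,None]],-1)
    E=np.array(c["extrinsics"]); W=P@E[:3,:3].T+E[:3,3]; W[d==0]=np.nan
    return W
E
python3 - <<'E'
from h import *
o=arm.get_obs(); print({k:np.round(v,3) for k,v in o.items()})
for n in("side","top"):
    c=arm.capture(n); W=cloud(c); np.savez(n+".npz",W=W,c=c["color"]); cv2.imwrite(f"pics/{n}0.png",c["color"])
    print(n,c["vfov"],c["k1"],np.round(c["extrinsics"],2).tolist())
E
```

```text
pics
{'time_s': np.float64(0.0), 'joint_positions': array([ 1.081,  0.418, -0.01 ,  1.614,  0.005,  1.111, -0.053]), 'joint_velocities': array([ 0.001,  0.001, -0.002, -0.001, -0.003,  0.   ,  0.001]), 'joint_torque': array([ 0.0000e+00, -8.5126e+01,  6.3900e-01, -4.2599e+01, -4.9000e-02,
        1.9000e-02,  0.0000e+00]), 'ee_pos': array([ 0.27 , -0.563,  0.205]), 'eef_rot': array([-0.001,  0.975,  0.222, -0.   ]), 'wrist_force': array([ 0.493, -0.794, -0.295]), 'ft_torque': array([-0.035,  0.05 ,  0.03 ]), 'opening': np.float64(0.996)}
side 57.66417228996739 0.017264098343625533 [[-0.97, -0.18, 0.16, 0.38], [-0.25, 0.75, -0.62, 0.63], [-0.01, -0.64, -0.77, 0.93], [0.0, 0.0, 0.0, 1.0]]
top 50.423282956223886 -0.08956759012454876 [[0.02, -1.0, 0.08, 0.48], [-1.0, -0.03, -0.01, -0.01], [0.01, -0.08, -1.0, 1.33], [0.0, 0.0, 0.0, 1.0]]
```

View pics/top0.png

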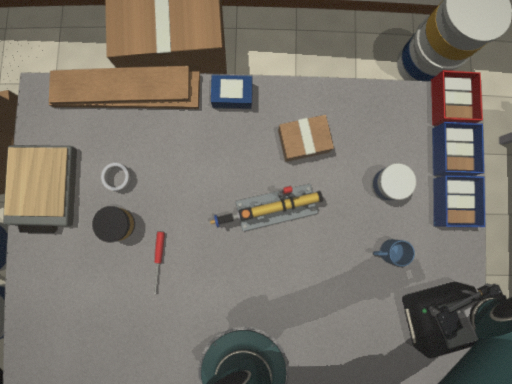

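View pics/side0.png

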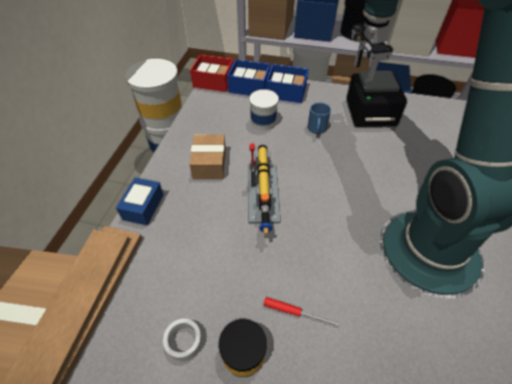

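Top view: cradle at about (277,207), with the pole's grip end at left (218,218), orange button at (247,213) and red lever tip at (287,189). Side view: the pull direction points to the camera, grip at (265,225), and the path ahead is clear.

```bash
python3 - <<'E'
from h import *
for n,(u0,u1,v0,v1) in {"top":(200,335,178,240),"side":(235,295,135,245)}.items():
    z=np.load(n+".npz"); W=z["W"][v0:v1,u0:u1]; c=z["c"][v0:v1,u0:u1]
    H=cv2.cvtColor(c,cv2.COLOR_BGR2HSV).astype(int); h,s,v=[H[...,i] for i in range(3)]
    Z=W[...,2]
    def rep(name,m):
        p=W[m]; p=p[~np.isnan(p[:,0])]
        print(n,name,len(p),np.round(np.median(p,0),4) if len(p) else "", np.round(p.min(0),3) if len(p) else "",np.round(p.max(0),3) if len(p) else "");return p
    y=rep("yellow",(h>18)&(h<32)&(s>130)&(Z>.07)&(Z<.11))
    rep("orange",(h>5)&(h<16)&(s>150)&(Z>.09))
    rep("red",((h<5)|(h>174))&(s>130))
    rep("blue",(h>100)&(h<125)&(s>120)&(Z>.04))
    rep("black",(v<60)&(Z>.07)&(Z<.12))
    g=rep("grey",(s<50)&(Z>.008)&(Z<.024))
    L=cv2.fitLine(y[:,:2].astype(np.float32),cv2.DIST_HUBER,0,.001,.001).ravel(); print("axis",L,np.degrees(np.arctan2(L[1],L[0])))
    print("rect",cv2.minAreaRect(g[:,:2].astype(np.float32)))
    cv2.imwrite(f"pics/{n}crop.png",cv2.resize(c,None,fx=5,fy=5,interpolation=cv2.INTER_CUBIC))
E
```

```text
top yellow 478 [ 0.5379 -0.1041  0.096 ] [ 0.503 -0.216  0.085] [ 0.575 -0.017  0.105]
top orange 3 [0.5083 0.0041 0.1155] [ 0.499 -0.005  0.114] [0.514 0.007 0.118]
top red 41 [ 0.5753 -0.1127  0.1963] [ 0.567 -0.124  0.146] [ 0.582 -0.104  0.203]
top blue 15 [0.4853 0.0904 0.1001] [0.473 0.087 0.097] [0.497 0.094 0.107]
top black 103 [0.4921 0.0551 0.0946] [ 0.477 -0.229  0.082] [0.578 0.086 0.105]
top grey 1475 [ 0.5253 -0.0846  0.0183] [ 0.429 -0.283  0.008] [0.628 0.146 0.024]
axis [ 0.25592828 -0.9666958   0.5379048  -0.11461025] -75.1714
rect ((0.5280606746673584, -0.06782983243465424), (0.1980946660041809, 0.4292227625846863), 0.4377158582210541)
side yellow 408 [ 0.5342 -0.1063  0.0931] [ 0.475 -0.22   0.071] [0.571 0.112 0.103]
side orange 69 [0.5032 0.0079 0.1085] [ 0.491 -0.013  0.096] [0.52  0.016 0.114]
side red 41 [ 0.57   -0.106   0.1887] [ 0.566 -0.119  0.113] [ 0.578 -0.1    0.196]
side blue 66 [0.4798 0.0923 0.091 ] [0.464 0.078 0.07 ] [0.495 0.099 0.101]
side black 187 [0.4949 0.0209 0.0918] [ 0.474 -0.144  0.071] [0.569 0.081 0.112]
side grey 887 [ 0.5182 -0.0556  0.0157] [ 0.45  -0.224  0.008] [0.609 0.038 0.023]
axis [ 0.25501043 -0.9669383   0.53452414 -0.1093648 ] -75.22579
rect ((0.5292139649391174, -0.09343947470188141), (0.1000024750828743, 0.2509114146232605), 14.877924919128418)
```

View pics/topcrop.png

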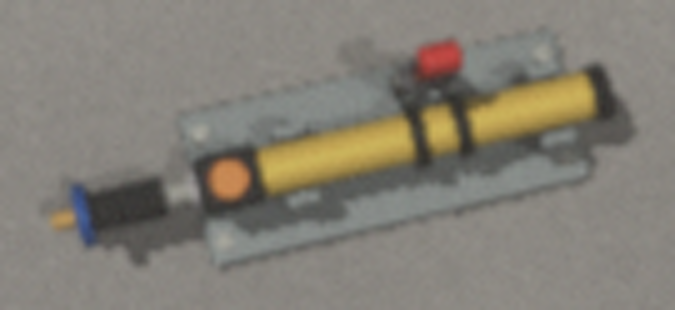

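```bash
cat >> h.py <<'E'
from scipy.spatial.transform import Rotation as R
YAW=0.2592; CX=np.array([np.cos(YAW),np.sin(YAW),0]); CY=np.array([-np.sin(YAW),np.cos(YAW),0])
O=np.array([0.5222,-0.0580,0])
def tocr(p): d=np.asarray(p)-O; return np.array([d@CX,d@CY,d[2]])*1000
def pose():
    o=arm.get_obs(); return o, R.from_quat(np.roll(o["eef_rot"],-1))
RT=R.from_matrix(np.c_[CY,CX,[0,0,-1]])   # tool down: x=cradle y, y=cradle x
def plan(t,n,RG=RT):
    "rows to go to cradle point t (mm) at orientation RG in n rows"
    o,r=pose(); p=np.array(o["ee_pos"]); g=O+CX*t[0]/1e3+CY*t[1]/1e3+[0,0,t[2]/1e3]
    w=(r.inv()*RG).as_rotvec(); 
    for i in range(n):
        print(np.round((r*R.from_rotvec(w*i/n)).inv().apply((g-p)/n),4).tolist(),np.round(w/n,4).tolist())
def show():
    o,r=pose(); print("t",round(float(o["time_s"]),2),"cr",np.round(tocr(o["ee_pos"]),1),"err",np.round((r.inv()*RT).as_rotvec(),3),"F",np.round(o["wrist_force"],1),"op",round(float(o["opening"]),3),"q",np.round(o["joint_positions"],2))
E
python3 - <<'E'
from h import *
for n,(u,v) in {"top":(246,214)}.items():
    z=np.load(n+".npz"); W=z["W"]; print(n,"btn",np.round(np.nanmedian(W[v-2:v+3,u-2:u+3].reshape(-1,3),0),4))
z=np.load("side.npz")
for n in("top","side"):
    z=np.load(n+".npz"); W=z["W"]; H=cv2.cvtColor(z["c"],cv2.COLOR_BGR2HSV).astype(int)
    P=(W-O)@np.c_[CX,CY,[0,0,1]]
    def r(name,m): q=P[m]*1000; print(n,name,len(q),np.round(np.percentile(q,[5,50,95],axis=0),0).tolist())
    near=(abs(P[...,0])<.1)&(abs(P[...,1])<.2)
    h,s,v=[H[...,i] for i in range(3)]
    r("red",near&((h<5)|(h>174))&(s>130)&(P[...,2]>.15))
    r("orange",near&(h>5)&(h<18)&(s>150)&(P[...,2]>.105)&(P[...,1]<.1))
    r("blue",near&(h>100)&(h<125)&(s>120)&(P[...,2]>.06))
    r("base",near&(s<50)&(P[...,2]>.010)&(P[...,2]<.02)&(abs(P[...,0])<.06))
    r("tube",near&(h>18)&(h<32)&(s>130)&(P[...,2]>.08)&(P[...,1]<.05))
    m=(P[...,2]>.03)&(P[...,2]<.3)&(W[...,0]>.3)&(W[...,0]<.85)&(abs(W[...,1])<.5)&~near
    q=W[m]; 
    if n=="top":
        k,l,st,c=cv2.connectedComponentsWithStats(m.astype(np.uint8))
        for i in range(1,k):
            if st[i,4]>40: print("obst",np.round(np.nanmedian(W[l==i],0),2),np.round(W[l==i].max(0),2),st[i,4])
print("A"); plan((85,-65,250),10)
E
```

```text
top btn [0.5054 0.0009 0.1138]
top red 40 [[30.0, -76.0, 190.0], [36.0, -67.0, 196.0], [43.0, -58.0, 200.0]]
top orange 3 [[-5.0, 56.0, 114.0], [0.0, 62.0, 115.0], [7.0, 68.0, 118.0]]
top blue 15 [[-8.0, 151.0, 98.0], [2.0, 153.0, 100.0], [13.0, 155.0, 106.0]]
top base 899 [[-45.0, -146.0, 14.0], [-20.0, -30.0, 18.0], [49.0, 76.0, 20.0]]
top tube 478 [[-10.0, -154.0, 91.0], [1.0, -49.0, 96.0], [12.0, 33.0, 101.0]]
obst [ 0.75 -0.18  0.08] [ 0.82 -0.09  0.09] 1787
obst [0.61 0.42 0.05] [0.66 0.47 0.06] 343
obst [ 0.61 -0.44  0.12] [ 0.67 -0.4   0.13] 1189
obst [0.47 0.4  0.1 ] [0.52 0.47 0.11] 1206
obst [ 0.4  -0.44  0.08] [ 0.44 -0.4   0.1 ] 349
side red 29 [[31.0, -70.0, 174.0], [34.0, -58.0, 192.0], [40.0, -54.0, 195.0]]
side orange 42 [[-12.0, 58.0, 107.0], [-3.0, 67.0, 110.0], [9.0, 75.0, 113.0]]
side blue 66 [[-17.0, 145.0, 76.0], [-3.0, 157.0, 91.0], [11.0, 160.0, 100.0]]
side base 868 [[-49.0, -135.0, 12.0], [-24.0, 3.0, 16.0], [45.0, 85.0, 19.0]]
side tube 399 [[-14.0, -152.0, 87.0], [-1.0, -49.0, 93.0], [11.0, 31.0, 99.0]]
A
[0.0517, -0.0267, -0.0045] [-0.0001, -0.0001, -0.1382]
[0.0549, -0.0193, -0.0045] [-0.0001, -0.0001, -0.1382]
[0.057, -0.0115, -0.0045] [-0.0001, -0.0001, -0.1382]
[0.058, -0.0036, -0.0045] [-0.0001, -0.0001, -0.1382]
[0.058, 0.0045, -0.0045] [-0.0001, -0.0001, -0.1382]
[0.0568, 0.0124, -0.0045] [-0.0001, -0.0001, -0.1382]
[0.0546, 0.0201, -0.0045] [-0.0001, -0.0001, -0.1382]
[0.0513, 0.0274, -0.0045] [-0.0001, -0.0001, -0.1382]
[0.047, 0.0342, -0.0045] [-0.0001, -0.0001, -0.1382]
[0.0418, 0.0404, -0.0045] [-0.0001, -0.0001, -0.1382]
```

Call:
drive_tool --series '[{"z": -0.045, "jaw": 0}, {"x": 0.052, "y": -0.027, "az": -0.138, "jaw": 0}, {"x": 0.055, "y": -0.019, "az": -0.138, "jaw": 0}, {"x": 0.057, "y": -0.0115, "az": -0.138, "jaw": 0}, {"x": 0.058, "y": -0.0035, "az": -0.138, "jaw": 0}, {"x": 0.058, "y": 0.0045, "az": -0.138, "jaw": 0}, {"x": 0.057, "y": 0.0125, "az": -0.138, "jaw": 0}, {"x": 0.0545, "y": 0.02, "az": -0.138, "jaw": 0}, {"x": 0.051, "y": 0.0275, "az": -0.138, "jaw": 0}, {"x": 0.047, "y": 0.034, "az": -0.138, "jaw": 0}, {"x": 0.042, "y": 0.0405, "az": -0.138, "jaw": 0}, {"jaw": 0}]' --newtons 40

```text
schema error: expected keys x, y, z, ax, ay, az, jaw
```

```bash
python3 - <<'E'
from h import *
show(); plan((75,-65,250),2); plan((75,-65,172),3)
E
```

```text
t 0.1 cr [-372.8 -423.7  204.9] err [-1.000e-03 -1.000e-03 -1.382e+00] F [ 0.1  0.9 -0.1] op 0.997 q [ 1.08  0.42 -0.01  1.61  0.    1.11 -0.05]
[0.2535, -0.1342, -0.0224] [-0.0004, -0.0003, -0.6911]
[0.2809, 0.0582, -0.0225] [-0.0004, -0.0003, -0.6911]
[0.169, -0.0895, 0.0111] [-0.0003, -0.0002, -0.4607]
[0.1912, -0.005, 0.011] [-0.0003, -0.0002, -0.4607]
[0.1735, 0.0805, 0.011] [-0.0003, -0.0002, -0.4607]
```

All seven keys are needed in every row.

Call:
drive_tool --series '[{"x": 0, "y": 0, "z": -0.045, "ax": 0, "ay": 0, "az": 0, "jaw": 0}, {"x": 0.052, "y": -0.027, "z": 0, "ax": 0, "ay": 0, "az": -0.138, "jaw": 0}, {"x": 0.055, "y": -0.019, "z": 0, "ax": 0, "ay": 0, "az": -0.138, "jaw": 0}, {"x": 0.057, "y": -0.0115, "z": 0, "ax": 0, "ay": 0, "az": -0.138, "jaw": 0}, {"x": 0.058, "y": -0.0035, "z": 0, "ax": 0, "ay": 0, "az": -0.138, "jaw": 0}, {"x": 0.058, "y": 0.0045, "z": 0, "ax": 0, "ay": 0, "az": -0.138, "jaw": 0}, {"x": 0.057, "y": 0.0125, "z": 0, "ax": 0, "ay": 0, "az": -0.138, "jaw": 0}, {"x": 0.0545, "y": 0.02, "z": 0, "ax": 0, "ay": 0, "az": -0.138, "jaw": 0}, {"x": 0.051, "y": 0.0275, "z": 0, "ax": 0, "ay": 0, "az": -0.138, "jaw": 0}, {"x": 0.047, "y": 0.034, "z": 0, "ax": 0, "ay": 0, "az": -0.138, "jaw": 0}, {"x": 0.042, "y": 0.0405, "z": 0, "ax": 0, "ay": 0, "az": -0.138, "jaw": 0}, {"x": 0, "y": 0, "z": 0, "ax": 0, "ay": 0, "az": 0, "jaw": 0}]' --newtons 40

```text
time_s: 1.6
ee_pos: [0.6233, -0.0947, 0.2497]
eef_rot: [-0.001, 0.607, 0.794, 0.001]
wrist_force: [-1.1, -0.7, 0.0]
opening: 0.006
```

```bash
python3 - <<'E'
from h import *
show(); plan((75,-65,250),2); plan((75,-65,172),3)
E
```

```text
t 1.6 cr [ 88.4 -61.4 249.7] err [ 0.    -0.003  0.006] F [-1.1 -0.7  0. ] op 0.006 q [ 0.46  0.43 -0.49  1.53  0.21  1.23  0.21]
[-0.0018, -0.0067, -0.0002] [0.0001, -0.0013, 0.003]
[-0.0018, -0.0067, -0.0002] [0.0001, -0.0013, 0.003]
[-0.0013, -0.0045, 0.0259] [0.0, -0.0009, 0.002]
[-0.0012, -0.0045, 0.0259] [0.0, -0.0009, 0.002]
[-0.0012, -0.0045, 0.0259] [0.0, -0.0009, 0.002]
```

Call:
drive_tool --series '[{"x": -0.004, "y": -0.0135, "z": 0.026, "ax": 0, "ay": 0, "az": 0.006, "jaw": 0}, {"x": 0, "y": 0, "z": 0.026, "ax": 0, "ay": 0, "az": 0, "jaw": 0}, {"x": 0, "y": 0, "z": 0.026, "ax": 0, "ay": 0, "az": 0, "jaw": 0}, {"x": 0, "y": -0.01, "z": -0.003, "ax": 0, "ay": 0, "az": 0, "jaw": 0}, {"x": 0, "y": -0.01, "z": -0.003, "ax": 0, "ay": 0, "az": 0, "jaw": 0}, {"x": 0, "y": -0.017, "z": -0.003, "ax": 0, "ay": 0, "az": 0, "jaw": 0}, {"x": 0, "y": -0.017, "z": -0.003, "ax": 0, "ay": 0, "az": 0, "jaw": 0}, {"x": 0, "y": 0, "z": 0, "ax": 0, "ay": 0, "az": 0, "jaw": 0}]'

```text
time_s: 2.6
ee_pos: [0.5565, -0.1211, 0.1853]
eef_rot: [0.001, 0.614, 0.79, -0.0]
wrist_force: [0.6, 0.5, -0.3]
opening: 0.005
```

```bash
python3 - <<'E'
from h import *
show()
for n in("side","top"):
    c=arm.capture(n); W=cloud(c); P=(W-O)@np.c_[CX,CY,[0,0,1]]
    H=cv2.cvtColor(c["color"],cv2.COLOR_BGR2HSV).astype(int); h,s=H[...,0],H[...,1]
    m=((h<5)|(h>174))&(s>130)&(P[...,2]>.09)&(abs(P[...,0])<.12)&(abs(P[...,1])<.2)
    print(n,m.sum(),np.round(np.percentile(P[m]*1000,[5,50,95],axis=0),0).tolist() if m.sum() else "")
    if n=="side": cv2.imwrite("pics/s1.png",cv2.resize(c["color"][110:250,200:330],None,fx=4,fy=4,interpolation=cv2.INTER_CUBIC))
E
```

```text
t 2.6 cr [ 17.  -69.8 185.3] err [ 0.     0.001 -0.01 ] F [ 0.6  0.5 -0.3] op 0.005 q [ 0.54  0.38 -0.48  1.76  0.2   1.05  0.24]
side 56 [[-1.0, -67.0, 114.0], [17.0, -59.0, 153.0], [31.0, -56.0, 189.0]]
top 0
```

View pics/s1.png

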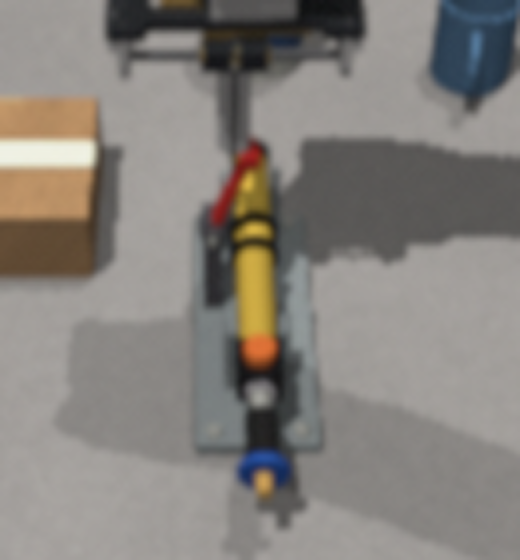

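The crop shows the red lever leaning over the pole, tip at (258,150), with the fingers behind it. I'll continue the arc.

Call:
drive_tool --series '[{"x": 0.004, "y": -0.0145, "z": 0.0075, "ax": 0, "ay": 0, "az": -0.01, "jaw": 0}, {"x": 0, "y": -0.0145, "z": 0.0075, "ax": 0, "ay": 0, "az": 0, "jaw": 0}, {"x": 0, "y": -0.011, "z": 0.01, "ax": 0, "ay": 0, "az": 0, "jaw": 0}, {"x": 0, "y": -0.011, "z": 0.01, "ax": 0, "ay": 0, "az": 0, "jaw": 0}, {"x": 0, "y": -0.007, "z": 0.008, "ax": 0, "ay": 0, "az": 0, "jaw": 0}, {"x": 0, "y": -0.006, "z": 0.006, "ax": 0, "ay": 0, "az": 0, "jaw": 0}, {"x": 0, "y": 0, "z": 0.005, "ax": 0, "ay": 0, "az": 0, "jaw": 0}, {"x": 0, "y": 0, "z": 0, "ax": 0, "ay": 0, "az": 0, "jaw": 0}]'

```text
time_s: 3.7
ee_pos: [0.4947, -0.1326, 0.1301]
eef_rot: [-0.0, 0.609, 0.793, -0.0]
wrist_force: [0.0, 0.5, -0.6]
opening: 0.005
```

```bash
cat > lev.py <<'E'
from h import *
show()
for n in("side","top"):
    c=arm.capture(n); W=cloud(c); P=(W-O)@np.c_[CX,CY,[0,0,1]]
    H=cv2.cvtColor(c["color"],cv2.COLOR_BGR2HSV).astype(int); h,s=H[...,0],H[...,1]
    m=((h<5)|(h>174))&(s>130)&(P[...,2]>.09)&(abs(P[...,0])<.12)&(abs(P[...,1])<.2)
    q=P[m]*1000
    if len(q):
        print(n,m.sum(),np.round(np.percentile(q,[5,50,95],axis=0),0).tolist())
        a=(q[:,0]>-35)&(q[:,0]<20); print(" slope z/x",np.polyfit(q[a,0],q[a,2],1))
E
python3 lev.py
```

```text
t 3.7 cr [-45.8 -65.1 130.1] err [-0.001 -0.     0.002] F [ 0.   0.5 -0.6] op 0.005 q [ 0.6   0.34 -0.47  1.95  0.2   0.89  0.29]
side 97 [[-48.0, -72.0, 107.0], [-17.0, -61.0, 115.0], [21.0, -56.0, 124.0]]
 slope z/x [ -0.22190012 111.54765336]
```

Call:
drive_tool --series '[{"x": 0, "y": 0, "z": 0.002, "ax": 0, "ay": 0, "az": 0, "jaw": 0}, {"x": 0, "y": 0, "z": 0.001, "ax": 0, "ay": 0, "az": 0, "jaw": 0}, {"x": 0, "y": 0, "z": 0.001, "ax": 0, "ay": 0, "az": 0, "jaw": 0}]'

```text
time_s: 4.18
ee_pos: [0.4951, -0.1329, 0.1276]
eef_rot: [0.001, 0.609, 0.793, -0.0]
wrist_force: [-10.3, 1.1, 30.7]
opening: 0.004
```

```bash
python3 lev.py
```

```text
t 4.17 cr [-45.4 -65.4 127.6] err [0.    0.001 0.002] F [-10.3   1.1  30.7] op 0.004 q [ 0.6   0.35 -0.47  1.95  0.2   0.89  0.28]
side 94 [[-50.0, -70.0, 107.0], [-14.0, -61.0, 114.0], [21.0, -56.0, 121.0]]
 slope z/x [ -0.199879   111.71910117]
```

Call:
drive_tool --series '[{"x": 0, "y": 0, "z": -0.025, "ax": 0, "ay": 0, "az": 0, "jaw": 0}, {"x": 0.03, "y": 0.011, "z": -0.01, "ax": 0, "ay": 0, "az": 0, "jaw": 0}, {"x": 0.05, "y": 0.017, "z": 0, "ax": 0, "ay": 0, "az": 0, "jaw": 0}, {"x": 0.05, "y": 0.017, "z": 0.015, "ax": 0, "ay": 0, "az": 0, "jaw": 0}, {"x": 0, "y": 0, "z": 0.015, "ax": 0, "ay": 0, "az": 0, "jaw": 0}, {"x": 0, "y": 0, "z": 0, "ax": 0, "ay": 0, "az": 0, "jaw": 0}]'

```text
time_s: 5.03
ee_pos: [0.5041, 0.0043, 0.1306]
eef_rot: [-0.001, 0.609, 0.793, -0.001]
wrist_force: [-0.1, -0.2, 1.0]
opening: 0.004
```

```bash
python3 lev.py; python3 - <<'E'
from h import *
c=arm.capture("side");cv2.imwrite("pics/s2.png",cv2.resize(c["color"][110:250,200:330],None,fx=4,fy=4,interpolation=cv2.INTER_CUBIC))
E
```

```text
t 5.03 cr [ -1.5  64.8 130.6] err [-0.002 -0.001  0.002] F [-0.1 -0.2  1. ] op 0.004 q [ 0.39  0.34 -0.54  1.97  0.22  0.89 -0.01]
top 157 [[-49.0, -76.0, 109.0], [-11.0, -68.0, 119.0], [21.0, -60.0, 133.0]]
 slope z/x [ -0.24919777 115.71702288]
```

View pics/s2.png

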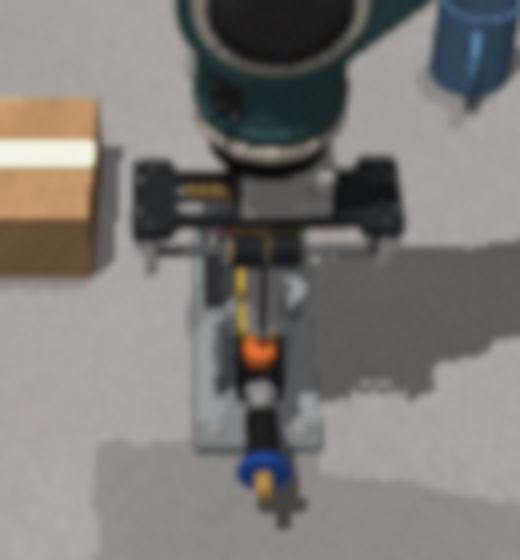

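The crop shows the shut fingers above the orange button (260,350). Pressing now, down to the block limit.

Call:
drive_tool --series '[{"x": 0, "y": 0, "z": 0.012, "ax": 0, "ay": 0, "az": 0, "jaw": 0}, {"x": 0, "y": 0, "z": 0.006, "ax": 0, "ay": 0, "az": 0, "jaw": 0}, {"x": 0, "y": 0, "z": 0.004, "ax": 0, "ay": 0, "az": 0, "jaw": 0}, {"x": 0, "y": 0, "z": 0.003, "ax": 0, "ay": 0, "az": 0, "jaw": 0}, {"x": 0, "y": 0, "z": 0, "ax": 0, "ay": 0, "az": 0, "jaw": 0}]'

```text
time_s: 5.8
ee_pos: [0.5047, 0.0046, 0.1063]
eef_rot: [-0.0, 0.609, 0.793, 0.0]
wrist_force: [-0.0, 0.3, 0.3]
opening: 0.005
```

```bash
python3 -c "
from h import *
show()"
```

```text
t 5.8 cr [ -0.9  65.  106.3] err [ 0.    -0.     0.002] F [-0.   0.3  0.3] op 0.005 q [ 0.37  0.38 -0.53  1.98  0.25  0.84 -0.03]
```

Call:
drive_tool --series '[{"x": 0, "y": 0, "z": 0.002, "ax": 0, "ay": 0, "az": 0, "jaw": 0}, {"x": 0, "y": 0, "z": 0.002, "ax": 0, "ay": 0, "az": 0, "jaw": 0}, {"x": 0, "y": 0, "z": 0, "ax": 0, "ay": 0, "az": 0, "jaw": 0}]'

```text
time_s: 6.18
ee_pos: [0.505, 0.0047, 0.103]
eef_rot: [0.0, 0.609, 0.793, 0.0]
wrist_force: [-3.7, 0.2, 14.2]
opening: 0.006
```

```bash
python3 -c "
from h import *
show()"
```

```text
t 6.17 cr [ -0.6  65.  103. ] err [0.001 0.    0.002] F [-3.7  0.2 14.2] op 0.006 q [ 0.37  0.38 -0.52  1.99  0.25  0.84 -0.03]
```

Call:
drive_tool --series '[{"x": 0, "y": 0, "z": -0.04, "ax": 0, "ay": 0, "az": 0, "jaw": 0}, {"x": 0.037, "y": 0, "z": -0.01, "ax": 0, "ay": 0, "az": 0, "jaw": 0.075}, {"x": 0.036, "y": 0, "z": 0, "ax": 0, "ay": 0, "az": 0, "jaw": 0.075}, {"x": 0, "y": 0, "z": 0, "ax": 0, "ay": 0, "az": 0, "jaw": 0.075}, {"x": 0, "y": 0, "z": 0, "ax": 0, "ay": 0, "az": 0, "jaw": 0.075}, {"x": 0, "y": 0, "z": 0, "ax": 0, "ay": 0, "az": 0, "jaw": 0.075}]'

```text
time_s: 6.92
ee_pos: [0.486, 0.0742, 0.1522]
eef_rot: [-0.0, 0.61, 0.793, -0.0]
wrist_force: [-0.2, 0.3, -0.8]
opening: 0.499
```

```bash
python3 - <<'E'
from h import *
show(); plan((0,138,61),3)
c=arm.capture("wrist"); cv2.imwrite("pics/w1.png",c["color"])
c=arm.capture("side"); W=cloud(c); P=(W-O)@np.c_[CX,CY,[0,0,1]]
H=cv2.cvtColor(c["color"],cv2.COLOR_BGR2HSV).astype(int); h,s,v=[H[...,i] for i in range(3)]
near=(abs(P[...,0])<.1)&(abs(P[...,1])<.25)
for n,m in dict(orange=near&(h>5)&(h<18)&(s>150)&(P[...,2]>.09)&(P[...,1]<.1),blue=near&(h>100)&(h<125)&(s>120)&(P[...,2]>.06)).items():
    print(n,np.round(np.percentile(P[m]*1000,[5,50,95],axis=0),0).tolist() if m.sum() else 0)
E
```

```text
t 6.92 cr [ -1.1 137.  152.2] err [-0. -0.  0.] F [-0.2  0.3 -0.8] op 0.499 q [ 0.29  0.29 -0.59  1.98  0.2   0.93 -0.14]
[0.0003, 0.0004, 0.0304] [-0.0001, -0.0, 0.0002]
[0.0003, 0.0004, 0.0304] [-0.0001, -0.0, 0.0002]
[0.0003, 0.0004, 0.0304] [-0.0001, -0.0, 0.0002]
orange [[-12.0, 53.0, 97.0], [-0.0, 67.0, 102.0], [9.0, 77.0, 105.0]]
blue [[-16.0, 91.0, 76.0], [0.0, 157.0, 93.0], [51.0, 160.0, 523.0]]
```

View pics/w1.png

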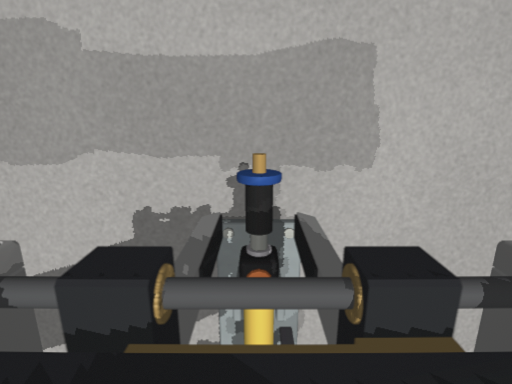

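The wrist view shows the grip (259,205) centred between the open fingers. The button now measures about 102 mm high, which means it is down. Descending.

Call:
drive_tool --series '[{"x": 0, "y": 0.001, "z": 0.03, "ax": 0, "ay": 0, "az": 0, "jaw": 0.075}, {"x": 0, "y": 0, "z": 0.03, "ax": 0, "ay": 0, "az": 0, "jaw": 0.075}, {"x": 0, "y": 0, "z": 0.031, "ax": 0, "ay": 0, "az": 0, "jaw": 0.075}, {"x": 0, "y": 0, "z": 0, "ax": 0, "ay": 0, "az": 0, "jaw": 0}, {"x": 0, "y": 0, "z": 0, "ax": 0, "ay": 0, "az": 0, "jaw": 0}, {"x": 0, "y": 0, "z": 0, "ax": 0, "ay": 0, "az": 0, "jaw": 0}, {"x": 0, "y": 0, "z": 0, "ax": 0, "ay": 0, "az": 0, "jaw": 0}, {"x": 0, "y": 0, "z": 0, "ax": 0, "ay": 0, "az": 0, "jaw": 0}]' --newtons 40

```text
time_s: 8.02
ee_pos: [0.487, 0.0753, 0.0618]
eef_rot: [0.0, 0.609, 0.793, 0.0]
wrist_force: [-0.4, -0.2, 0.4]
opening: 0.306
```

```bash
python3 -c "
from h import *
show()"
```

```text
t 8.03 cr [1.000e-01 1.379e+02 6.180e+01] err [0.001 0.    0.002] F [-0.4 -0.2  0.4] op 0.306 q [ 0.23  0.44 -0.53  2.04  0.32  0.75 -0.24]
```

Call:
drive_tool --series '[{"x": 0, "y": 0, "z": 0, "ax": 0, "ay": 0, "az": 0, "jaw": 0}, {"x": 0, "y": 0, "z": 0, "ax": 0, "ay": 0, "az": 0, "jaw": 0}, {"x": 0, "y": 0, "z": 0, "ax": 0, "ay": 0, "az": 0, "jaw": 0}, {"x": 0.006, "y": 0, "z": 0, "ax": 0, "ay": 0, "az": 0, "jaw": 0}, {"x": 0.007, "y": 0, "z": 0, "ax": 0, "ay": 0, "az": 0, "jaw": 0}, {"x": 0.007, "y": 0, "z": 0, "ax": 0, "ay": 0, "az": 0, "jaw": 0}, {"x": 0, "y": 0, "z": 0, "ax": 0, "ay": 0, "az": 0, "jaw": 0}]'

```text
time_s: 8.9
ee_pos: [0.4814, 0.0954, 0.0614]
eef_rot: [-0.0, 0.609, 0.793, 0.0]
wrist_force: [-1.7, -2.8, 1.2]
opening: 0.252
```

```bash
python3 -c "
from h import *
show(); print(arm.get_obs()['wrist_force']@CY)"
```

```text
t 8.9 cr [-1.000e-01  1.588e+02  6.140e+01] err [-0.    -0.     0.003] F [-1.7 -2.8  1.2] op 0.252 q [ 0.19  0.43 -0.54  2.04  0.32  0.74 -0.28]
-2.229725914726328
```

Call:
drive_tool --series '[{"x": 0.01, "y": 0, "z": 0, "ax": 0, "ay": 0, "az": 0, "jaw": 0}, {"x": 0.01, "y": 0, "z": 0, "ax": 0, "ay": 0, "az": 0, "jaw": 0}, {"x": 0.01, "y": 0, "z": 0, "ax": 0, "ay": 0, "az": 0, "jaw": 0}, {"x": 0.008, "y": 0, "z": 0, "ax": 0, "ay": 0, "az": 0, "jaw": 0}, {"x": 0.008, "y": 0, "z": 0, "ax": 0, "ay": 0, "az": 0, "jaw": 0}, {"x": 0.008, "y": 0, "z": 0, "ax": 0, "ay": 0, "az": 0, "jaw": 0}, {"x": 0.01, "y": 0, "z": 0, "ax": 0, "ay": 0, "az": 0, "jaw": 0}, {"x": 0.01, "y": 0, "z": 0, "ax": 0, "ay": 0, "az": 0, "jaw": 0}, {"x": 0.01, "y": 0, "z": 0, "ax": 0, "ay": 0, "az": 0, "jaw": 0}, {"x": 0.008, "y": 0, "z": 0, "ax": 0, "ay": 0, "az": 0, "jaw": 0}, {"x": 0, "y": 0, "z": 0, "ax": 0, "ay": 0, "az": 0, "jaw": 0}]'

```text
time_s: 10.28
ee_pos: [0.4578, 0.1838, 0.0614]
eef_rot: [0.0, 0.609, 0.793, -0.0]
wrist_force: [2.2, -6.4, 1.3]
opening: 0.256
```

```bash
cat > chk.py <<'E'
from h import *
show(); print("Fpull",arm.get_obs()['wrist_force']@CY)
for n in("side","top"):
    c=arm.capture(n); W=cloud(c); P=(W-O)@np.c_[CX,CY,[0,0,1]]
    H=cv2.cvtColor(c["color"],cv2.COLOR_BGR2HSV).astype(int); h,s,v=[H[...,i] for i in range(3)]
    near=(abs(P[...,0])<.07)&(abs(P[...,1])<.35)&(P[...,2]<.14)
    for k,m in dict(orange=near&(h>5)&(h<18)&(s>150)&(P[...,2]>.085)&(P[...,1]<.1),blue=near&(h>100)&(h<125)&(s>120)&(P[...,2]>.05)&(P[...,1]>.1),tube=near&(h>18)&(h<32)&(s>130)&(P[...,2]>.08)&(P[...,1]<.05),red=near&((h<5)|(h>174))&(s>130)&(P[...,2]>.09)).items():
        print(n,k,m.sum(),np.round(np.percentile(P[m]*1000,[5,50,95],axis=0),0).tolist() if m.sum() else 0)
    cv2.imwrite(f"pics/{n}_last.png",c["color"])
E
python3 chk.py
```

```text
t 10.28 cr [ -0.3 250.2  61.4] err [-0.     0.     0.002] F [ 2.2 -6.4  1.3] op 0.256 q [ 0.02  0.44 -0.55  2.04  0.34  0.75 -0.48]
Fpull -6.751368126119934
side orange 0 0
side blue 76 [[-17.0, 259.0, 75.0], [-1.0, 270.0, 93.0], [13.0, 273.0, 101.0]]
side tube 0 0
side red 0 0
top orange 7 [[-6.0, -62.0, 96.0], [3.0, 61.0, 105.0], [6.0, 66.0, 107.0]]
top blue 0 0
top tube 447 [[-10.0, -152.0, 91.0], [1.0, -39.0, 96.0], [12.0, 36.0, 101.0]]
top red 161 [[-50.0, -76.0, 111.0], [-16.0, -68.0, 120.0], [21.0, -60.0, 133.0]]
```

Call:
drive_tool --series '[{"x": 0.005, "y": 0, "z": 0, "ax": 0, "ay": 0, "az": 0, "jaw": 0}, {"x": 0.004, "y": 0, "z": 0, "ax": 0, "ay": 0, "az": 0, "jaw": 0}, {"x": 0.002, "y": 0, "z": 0, "ax": 0, "ay": 0, "az": 0, "jaw": 0}, {"x": 0, "y": 0, "z": 0, "ax": 0, "ay": 0, "az": 0, "jaw": 0}]'

```text
time_s: 10.88
ee_pos: [0.4552, 0.1935, 0.0614]
eef_rot: [0.0, 0.609, 0.793, -0.0]
wrist_force: [1.7, -8.5, 1.2]
opening: 0.254
```

```bash
python3 chk.py
```

```text
t 10.88 cr [ -0.3 260.3  61.4] err [-0.     0.001  0.001] F [ 1.7 -8.5  1.2] op 0.254 q [-0.    0.44 -0.55  2.03  0.34  0.75 -0.5 ]
Fpull -8.661407372802213
side orange 0 0
side blue 76 [[-16.0, 268.0, 78.0], [-1.0, 280.0, 93.0], [12.0, 284.0, 100.0]]
side tube 0 0
side red 0 0
top orange 8 [[-7.0, -62.0, 93.0], [-3.0, -61.0, 101.0], [6.0, 70.0, 115.0]]
top blue 0 0
top tube 447 [[-10.0, -152.0, 91.0], [1.0, -39.0, 96.0], [12.0, 36.0, 100.0]]
top red 163 [[-50.0, -76.0, 112.0], [-16.0, -69.0, 120.0], [21.0, -61.0, 132.0]]
```

Call:
drive_tool --series '[{"x": 0.002, "y": 0, "z": 0, "ax": 0, "ay": 0, "az": 0, "jaw": 0}, {"x": 0, "y": 0, "z": 0, "ax": 0, "ay": 0, "az": 0, "jaw": 0}, {"x": 0, "y": 0, "z": 0, "ax": 0, "ay": 0, "az": 0, "jaw": 0}]'

```text
time_s: 11.35
ee_pos: [0.4551, 0.1939, 0.0613]
eef_rot: [0.001, 0.61, 0.793, -0.001]
wrist_force: [4.5, -18.5, 2.0]
opening: 0.256
```

```bash
python3 chk.py | head -4
```

```text
t 11.35 cr [ -0.3 260.7  61.3] err [-0.001  0.003 -0.   ] F [  4.5 -18.5   2. ] op 0.256 q [-0.01  0.44 -0.55  2.03  0.34  0.75 -0.51]
Fpull -19.057471645162593
side orange 0 0
side blue 75 [[-16.0, 268.0, 80.0], [-1.0, 281.0, 94.0], [12.0, 284.0, 100.0]]
```

View pics/side_last.png

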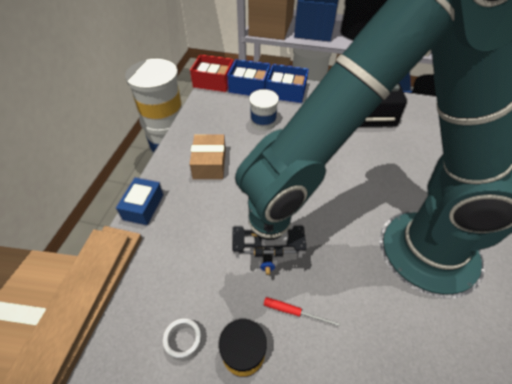

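View pics/top_last.png

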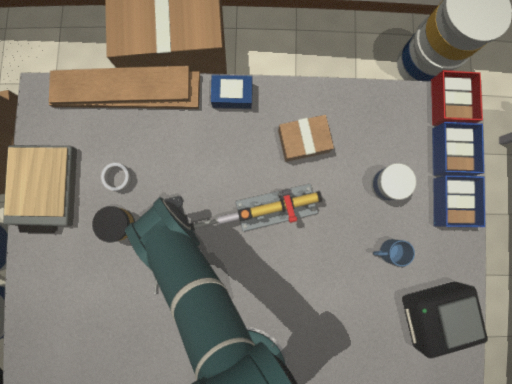

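Top view: lever lies across the pole at (290,207), bystanders are where they started, and the sections are drawn out at (225,217). The pull force rose from 9 to 19 N within 0.4 mm, which is the second stop. Handing in.

```bash
python3 -c "
from h import *
show(); print(arm.job_done())"
```

```text
t 11.45 cr [ -0.4 260.6  61.2] err [-0.001  0.003 -0.   ] F [  4.7 -17.6   1.4] op 0.254 q [-0.01  0.44 -0.55  2.03  0.34  0.75 -0.51]
the job is handed in; nothing more can be done
None
```

I folded the cam lever shut, pressed the button down, then pulled the grip out to the second stop. I handed in at 11.5 s, still holding the grip with 40 N set.

- **Lever:** it reached its end stop, with about 31 N on the wrist. Its measured slope was about 0.2 to 0.25, where fully closed should be 0.22.
- **Button:** the fingers stopped at a height of 103 mm, which is its full 8 mm of travel, and the camera put its top at about 102 mm.
- **Grip:** it moved about 123 mm, and the pull force then rose from 9 to 19 N within 0.4 mm. That fits 120 mm of extension plus the 3 mm of slip the lock allows. The camera showed the outer tube shifted by about 2 to 3 mm. The fingers did not slip on the grip.
- **Bystanders:** those I could see in the last pictures looked unmoved. The arm hid the mug from the side camera and the screwdriver from the top one, but the other camera showed each of them.

No check failed. The side camera could not see the lever or button at the end because the arm hid them. The top view still showed the lever closed, but its last button reading was only a few mixed pixels. I am therefore relying on the earlier button reading, since the button stays down once pressed.

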